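Hold a spring clip gaping around the edge of a proof card

ROBOT

A 6-joint arm with a two-finger parallel gripper is mounted at the origin on a cart in front of the work surface, level with it; the furniture and walls round the work are solid. World frame = base frame: x ahead of the robot, y to its left, z up, the work surface at z = 0. Lengths are in mm, angles in rad, forces in N, time in s.
With the tool pointing down it reaches from about 275 to 750 mm from the base axis. Payload 10.2 kg.
Tool frame: the origin (TCP) lies at the very end of the fingers, on their centre line; the grasp point (between the pads) lies 19 mm behind it; z points along the fingers, y is the line along which they close (so a half turn about z gives the same grasp; the last joint's range is limited). The gripper opens to 85 mm and grips with 20 to 120 N. Pads are 22 mm wide; open, the fingers measure 114 mm over their backs; the gripper's body (76 mm by 85 mm) begins 54 mm behind the grasp point. The pads swing forward as they close: fully open they stand 13 mm farther back than shut.
Start: joints at [1.084, 0.313, 1.498, -0, 1.331, -0.223], TCP at [136.907, 506.841, 231.294] pointing down, gripper open.
Joint ranges: [-2.94, 2.94], [-0.97, 2.17], [0.19, 2.56], [-1.23, 4.37], [0.02, 3.11], [-2.88, 2.88]. Speed limits (rad/s): [2.39, 2.39, 3.01, 3.14, 3.14, 3.14].

INTERFACE

Orientations are given as a unit quaternion [w, x, y, z].
In Python, from rig import * gives the robot as it stands. The module is installed in compiled form; this text tells all that it offers.
- The arm moves only by the shell command python3 -m crank 'ROWS' [FORCE]. ROWS is JSON, a list that holds one entry, the list of rows, each a list of 7 numbers: the shift along the tool's x, y, z in units of 25 mm (1.0 is 25 mm), then the turn, a rotation vector about the tool's x, y, z in units of 8 degrees (1.0 is 8 degrees), then the finger opening in mm, from 0 to 85.4. A call has exactly 8 rows; each row shifts and turns the commanded pose from where the row before left it, along the tool's axes as they then stand; what a row does not reach is not made up. A row lasts 1/10 s, in which the tool goes at most 50 mm and 8.59 degrees, less where a joint would pass 70% of its speed; a pose out of reach is approached as far as the arm can. A call is refused whole if a number of a shift passes 1 or a number of a turn 1, either way. A call with a gripper value outside its range is refused whole. The fingers move at their own pace and stop on an object; FORCE is the grip in N (left out, the last holds). Time passes only in rows, so rows that do not move let the fingers close, or fill a call up. It gives the time, the measured TCP pose, the force, the opening and the grip force at its end, in the units of the state.
- sense(): the state, without advancing time (a new reading comes with each control period).
- capture(name): name is "side" or "top"; returns the picture (420x560x3 uint8, blue, green, red); there is no depth.
- camera_model(name): a dict with "fx", "fy", "cx", "cy" (pixels), "world_from_camera" (4x4, takes a point from camera to world coordinates). Camera axes: x right, y up, looking along -z (the intrinsics and any distortion apply to the point x, -y, -z); pixel columns grow to the right and rows downward; lengths in mm; the calibration is good to about 2 mm. A picture is of the moment at which its call begins. camera_model takes no time and is no camera call.
- finish_job(): hands the job in; it is judged then, once.
The state is a dict: "time_s": time; "joints": joint angles; "dq": joint speeds; "tau": joint torques, N m; "eef_pos": TCP position; "ee_rot": TCP orientation; "force": force on the tool from outside, world axes, zero at the start; "wrist_torque": the same for the moment, N m; "grip_width": opening from 0.0 (shut) to 1.0 (fully open); "grip_force": force on a finger pad.
Only numpy, scipy, OpenCV 4.12 (cv2) and the standard library are available. Lean on these libraries where they do the work, as an engineer would, in place of code of your own. Each camera call takes 0.05 s, during which the arm holds its last target. There are 200 camera calls.

TASK

Squeeze the handles of the red spring clip to take it off its parking rail, carry it over to the printed proof card standing in the wooden block, and lower the open jaws over the middle of the card's top edge, the edge lying well up between the two pads. Finish while still holding the clip there, squeezed wide open with one pad on each side of the card and touching neither the card nor the block, so that a second proof can be slipped in beside the first; do not let the clip bite or knock the card, and leave the black clip, the blue tape roll and the ink tub where they are.

Things in the scene. Friction and masses are not known exactly. Their poses are not given: they have to be found in the camera images.
- clip: red spring clip, 100 g: two steel levers on a pin, red handle sleeves up, red jaw pads down, parked on the rail. Origin on the pin; y along the pin and rail, x the way the handles close, z up. Parked: round handle ends (radius 4.5, 25 wide in y) 52 mm above the pin at x = +-26 (61 over both), pads 34 to 48 below it. The body is the -x lever: it tilts by half the opening when squeezed
- clip_jaw (a joint): opening of the red clip, rad between its levers: 0 parked on the 6 mm rail, -0.15 shut, 0.70 fully open. It is opened by squeezing the handle ends: 5.5 N to start, 12 N at 0.70, where a stop blocks. There the ends are 22 mm over both outsides and 58 mm above the pin, the pads 30 to 40 mm apart and 31 to 44 mm below the pin. Let go, it snaps shut
- clip_pad_a (a point): middle of the inner face of the red clip's -x jaw pad (pads 14 mm high, 24 mm wide), 41 mm below the pin when parked, 37 mm when fully open
- clip_pad_b (a point): middle of the inner face of the red clip's +x jaw pad, as pad_a
- rail: fixed parking rail on a plywood step whose top is 120 mm above the table: a 6 mm aluminium bar on edge along y on a foot 60 x 130 x 15 mm; the bar's top edge is 75 mm above the step (z = 195 mm), the parked clips' pins at z = 225 mm. Origin at the centre of the foot's underside. The red and the black clip sit on the bar in either order, 56 to 72 mm apart
- card_stand: the white proof card, printed with an orange ring, standing upright in a loose hardwood block 50 x 110 x 28 mm; one piece, 0.55 kg. The card is 3 mm thick (x), 120 mm wide (y) and its straight top edge is 150 mm above the table. Origin at the centre of the block's underside. It stands on the table right of the step
- card_edge (a point): the middle of the card's top edge
- spare_clip: an identical clip with black sleeves and pads, parked on the same rail; to be left alone. Origin on its pin
- ink_tub: a small black ink tub with lid, 55 mm across, 51 mm high, on the step; to be left alone
- pvc_tape: a small blue roll of tape, 60 mm across, 19 mm high, lying on the step; to be left alone

How it is judged:
By the outcome, as a careful person would: the job done as asked, in the order asked, and still so for the second after the job is handed in, while the arm keeps its last pose, push and grip.
It also fails if it takes over 45 s, if anything falls off the work surface, if the arm or the gripper's body presses on something with over 40 N, if the wrist force passes 120 N, or if a joint passes its speed limit or range.

## Working session

There is one attempt and no reset: what is moved stays moved. The work goes in short steps, Python scripts to look and compute and a shell command to move; the robot and the scene stay as the last step left them, time stands still between calls to the robot, and variables do not carry over. Pictures are saved under pics/ and viewed, at most 13 in all, crops included, and the job is handed in when it is done.

```bash
mkdir -p pics; python3 - <<'E'
from rig import *
import cv2,numpy as np
for n in("side","top"):
    im=capture(n);cv2.imwrite(f"pics/{n}0.png",im)
    m=camera_model(n);print(n,{k:(np.round(v,3).tolist() if not isinstance(v,str) else v) for k,v in m.items()})
s=sense();print(s)
E
```

```text
side {'fx': 383.014, 'fy': 383.014, 'cx': 274.635, 'cy': 208.577, 'world_from_camera': [[0.961, 0.094, -0.261, 230.112], [-0.278, 0.359, -0.891, -1039.078], [0.01, 0.929, 0.371, 635.466], [0.0, 0.0, 0.0, 1.0]]}
top {'fx': 430.31, 'fy': 430.31, 'cx': 286.965, 'cy': 213.845, 'world_from_camera': [[-0.009, 0.993, -0.117, 441.008], [-1.0, -0.011, -0.015, 74.845], [-0.016, 0.117, 0.993, 1283.705], [0.0, 0.0, 0.0, 1.0]]}
{'time_s': 0.1, 'joints': array([ 1.08355238e+00,  3.13374604e-01,  1.49835417e+00, -3.08601044e-06,
        1.33102147e+00, -2.23393705e-01]), 'dq': array([ 0.00169529, -0.00150694, -0.00051677, -0.00131386,  0.00186444,
       -0.00130692]), 'tau': array([ 4.31004315e-03, -4.12896824e+01, -2.60138941e+01, -8.43351245e-05,
        3.05855210e-03, -1.21796145e-05]), 'eef_pos': array([136.81703008, 506.61741855, 230.80487041]), 'ee_rot': array([-1.99952878e-04,  1.31542392e-01,  9.91310377e-01, -5.43165883e-04]), 'force': array([ 0.09734835, -0.21238614,  0.23417946]), 'wrist_torque': array([ 0.01263151,  0.03001439, -0.0557357 ]), 'grip_force': 0.0, 'grip_width': 1.000158707838486}
```

View pics/side0.png

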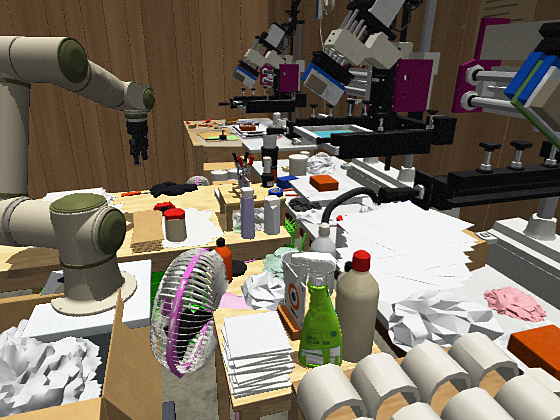

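View pics/top0.png

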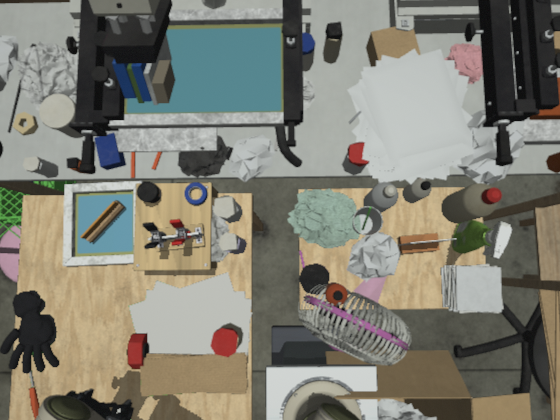

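The side view shows the card (orange ring at about (292,300)) behind a green bottle. In the top view, the red clip is near (178,232), the black clip near (152,237), the tape at (196,194), the tub at (148,191) and the block near (420,243). I'll zoom in on these next.

```bash
cat > h.py <<'E'
import cv2,numpy as np
from rig import camera_model
def ray(n,u,v):
    m=camera_model(n);T=np.array(m["world_from_camera"])
    d=np.array([(u-m["cx"])/m["fx"],-(v-m["cy"])/m["fy"],-1.]);return T[:3,3],T[:3,:3]@d
def onz(n,u,v,z):
    o,d=ray(n,u,v);return o+d*(z-o[2])/d[2]
def proj(n,p):
    m=camera_model(n);T=np.array(m["world_from_camera"]);q=T[:3,:3].T@(np.array(p)-T[:3,3])
    return np.array([m["cx"]-m["fx"]*q[0]/q[2],m["cy"]+m["fy"]*q[1]/q[2]])
def tri(a,b):
    A=[];B=[]
    o1,d1=ray(*a);o2,d2=ray(*b);M=np.c_[d1,-d2];t=np.linalg.lstsq(M,o2-o1,rcond=None)[0]
    p,q=o1+t[0]*d1,o2+t[1]*d2;return (p+q)/2,np.linalg.norm(p-q)
E
python3 - <<'E'
import cv2,numpy as np
from h import *
t=cv2.imread("pics/top0.png");s=cv2.imread("pics/side0.png")
z=lambda i,x,y,w,h,k:cv2.resize(i[y:y+h,x:x+w],None,fx=k,fy=k,interpolation=cv2.INTER_CUBIC)
a=z(t,130,180,100,100,4);b=z(t,385,190,100,100,4);c=z(s,200,140,100,50,4)
d=z(s,260,235,100,50,4)
cv2.imwrite("pics/z.png",np.hstack([a,b]))
cv2.imwrite("pics/z2.png",np.hstack([np.vstack([c,d])]))
for u,v,zz in[(178,232,280),(152,237,280),(134,183,120),(210,183,120),(210,273,120),(134,273,120),(196,194,139),(148,191,171),(400,243,28),(440,243,28),(455,240,150)]:print(u,v,zz,onz("top",u,v,zz).round())
print(proj("side",(400,340,225)))
E
```

```text
178 232 280 [519. 346. 280.]
152 237 280 [508. 407. 280.]
134 183 120 [668. 514. 120.]
210 183 120 [666. 304. 120.]
210 273 120 [420. 301. 120.]
134 273 120 [422. 506. 120.]
196 194 139 [632. 338. 139.]
148 191 171 [637. 457. 171.]
400 243 28 [ 500. -233.   28.]
440 243 28 [ 499. -349.   28.]
455 240 150 [ 501. -347.  150.]
[214.54349828 173.79930941]
```

View pics/z.png

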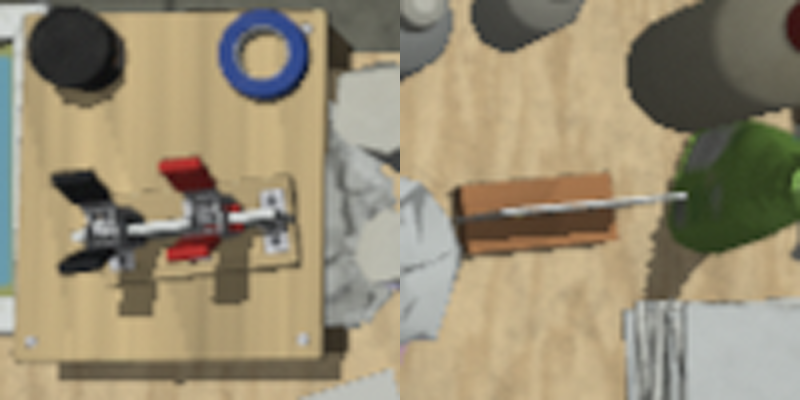

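View pics/z2.png

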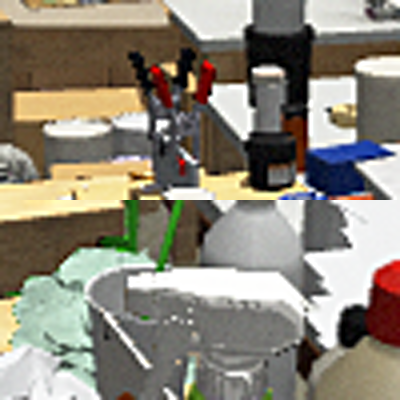

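The top zoom shows:
- **Red clip:** handle ends at about (174.6,220) and (177.5,254.5).
- **Rail:** tilted about 6°.
- **Card:** top edge from (411.3,243) to (456.8,238.8).

The side zoom shows the red sleeves at about (239,161) and (251,158), and the card's top edge near (292,252) to (336,256). Now I'll refine these and check obstacle heights.

```bash
python3 - <<'E'
from h import *
t=cv2.imread("pics/top0.png");s=cv2.imread("pics/side0.png")
def red(i,x,y,w,h):
    c=i[y:y+h,x:x+w].astype(int);m=((c[...,2]>110)&(c[...,1]<70)&(c[...,0]<80)).astype(np.uint8)
    n,l,st,ce=cv2.connectedComponentsWithStats(m)
    for k in range(1,n):
        if st[k,4]>4:
            p=np.argwhere(l==k)[:,::-1].astype(np.float32)+[x,y]
            print(st[k,:5]+[x,y,0,0,0],(ce[k]+[x,y]).round(1),cv2.boxPoints(cv2.minAreaRect(p.astype(np.float32))).round(1).tolist())
print("top");red(t,160,210,40,50);print("side");red(s,225,140,40,50)
# bright card edge in top image: column-wise centroid against background
g=t[:,:,:].astype(int)
P=[]
for u in range(405,462):
    col=g[230:252,u]; w=(col.min(1)>165)
    if w.any(): P.append((u,230+np.flatnonzero(w).mean()))
P=np.array(P);print(P.round(1).tolist())
print("fan/bottles")
for name,a,b in[("card far-left top",("top",411,243),("side",292,252)),("card right top",("top",457,238.7),("side",283,305)),
 ("redcap",("top",493,195),("side",361,255)),("green top",("top",487,237),("side",318,285)),("fan top",("top",400,340),("side",200,252)),("spray",("top",385,190),("side",323,228))]:
    p,e=tri(a,b);print(name,p.round(),e.round(1))
for q in[(500,-235,150),(510,-350,150),(505,-290,150)]:print(q,proj("side",q).round(1),proj("top",q).round(1))
E
```

```text
top
[170 220  10   3  26] [174.5 221. ] [[170.0, 220.0], [179.0, 220.0], [179.0, 222.0], [170.0, 222.0]]
[172 241  10   4  35] [176.4 242.5] [[172.0, 241.0], [181.0, 241.0], [181.0, 244.0], [172.0, 244.0]]
side
[[411.0, 242.0], [412.0, 242.0], [413.0, 242.0], [414.0, 242.0], [420.0, 241.0], [421.0, 241.0], [422.0, 241.0], [423.0, 241.0], [424.0, 241.0], [425.0, 241.0], [431.0, 240.0], [432.0, 240.0], [433.0, 240.0], [434.0, 240.0], [435.0, 240.0], [436.0, 240.0], [441.0, 239.0], [442.0, 239.0], [443.0, 239.0], [444.0, 239.0], [445.0, 239.0], [446.0, 239.0], [447.0, 239.0], [449.0, 239.0], [455.0, 238.0]]
fan/bottles
card far-left top [ 503. -228.  176.] 21.7
card right top [ 480. -358.  117.] 53.9
redcap [ 604. -408.  249.] 1.8
green top [ 507. -412.  194.] 4.4
fan top [ 272. -186.  189.] 36.4
spray [ 627. -159.  198.] 0.3
(500, -235, 150) [287.  262.8] [412.  240.7]
(510, -350, 150) [306.8 286.9] [455.9 236.4]
(505, -290, 150) [296.  273.7] [433.  238.6]
```

```bash
python3 - <<'E'
import cv2
s=cv2.imread("pics/side0.png");cv2.imwrite("pics/s3.png",cv2.resize(s[220:400,140:400],None,fx=3,fy=3,interpolation=cv2.INTER_CUBIC))
E
```

```text
(no output)
```

View pics/s3.png

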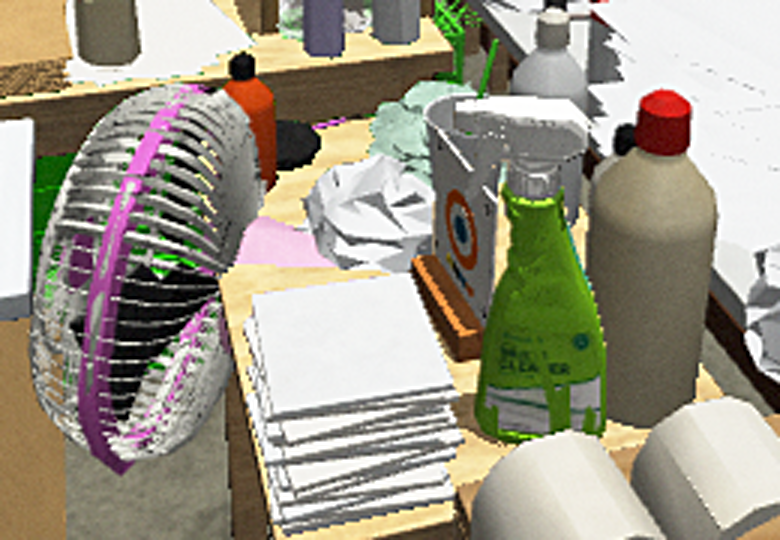

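The zoom separates the gray cup (rim near (283,255) in the side view) from the card, which stands in front of it. The projected card ends, (287,263) and (307,287), match the card in the image. Last refinement next: clip and card pose.

```bash
python3 - <<'E'
from h import *
t=cv2.imread("pics/top0.png").astype(float);s=cv2.imread("pics/side0.png").astype(float)
P=[]
for u in range(412,456):
    g=t[:,u].min(1);v0=int(round(242-(u-411)*4/44));w=g[v0-3:v0+4];w=np.clip(w-np.median(w)-25,0,None)
    if w.sum()>20:P.append((u,(w*np.arange(v0-3,v0+4)).sum()/w.sum()))
P=np.array(P);k=np.polyfit(P[:,0],P[:,1],1);print("slope",k,np.std(P[:,1]-np.polyval(k,P[:,0])))
e=[onz("top",u,np.polyval(k,u),150) for u in(410.7,456.6)];d=e[0]-e[1]
print("card ends",e[0].round(1),e[1].round(1),"len",np.linalg.norm(d).round(1),"mid",(e[0]+e[1])/2,"normal yaw",np.degrees(np.arctan2(-d[0],d[1])).round(2))
for nm,im,(x,y,w,h) in(("top",t,(160,212,40,48)),("side",s,(225,145,40,45))):
    c=im[y:y+h,x:x+w];m=(((c[...,2]-c[...,:2].max(2))>45)).astype(np.uint8)
    n,l,st,ce=cv2.connectedComponentsWithStats(m,connectivity=8)
    for q in range(1,n):
        if st[q,4]>8:
            p=np.argwhere(l==q)[:,::-1]+[x,y];print(nm,st[q].tolist(),(ce[q]+[x,y]).round(1))
            for r in sorted(set(p[:,1])):
                a=p[p[:,1]==r,0];print("  ",r,a.min(),a.max(),end=";")
            print()
# rail bar line: bright pixels
for u,v in((149.3,238.9),(202,233.4)):print(onz("top",u,v,195).round(1))
for q in [(519,346,277),(545,346,277),(493,346,277)]:print(q,proj("side",q).round(1),proj("top",q).round(1))
E
```

```text
slope [-9.58298212e-02  2.81758034e+02] 0.18605053263143323
card ends [ 495.6 -231.5  150. ] [ 505.9 -351.6  150. ] len 120.6 mid [ 500.74216062 -291.57519363  150.        ] normal yaw 4.91
top [9, 7, 14, 8, 78] [175.9 222.6]
   219 174 179;   220 170 179;   221 169 180;   222 170 180;   223 171 181;   224 172 181;   225 173 181;   226 174 182;
top [11, 27, 13, 6, 58] [177.2 241.6]
   239 177 183;   240 174 183;   241 173 182;   242 172 182;   243 171 181;   244 171 179;
side [12, 11, 6, 11, 30] [239.9 161.1]
   156 238 238;   157 237 239;   158 238 240;   159 239 240;   160 238 241;   161 239 241;   162 239 241;   163 239 242;   164 240 242;   165 241 242;   166 241 242;
side [24, 10, 5, 11, 35] [250.9 159.9]
   155 251 251;   156 250 253;   157 250 253;   158 250 253;   159 250 253;   160 250 252;   161 249 252;   162 249 251;   163 249 251;   164 249 251;   165 250 251;
[508.9 442.2 195. ]
[521.5 307.9 195. ]
(519, 346, 277) [245.3 157.8] [178.4 232.1]
(545, 346, 277) [252.  157.4] [178.7 221.1]
(493, 346, 277) [238.5 158.3] [178.2 243.2]
```

```bash
python3 -m crank '[[[-1,-0.1,-1,0,0,0,85],[-1,-0.1,-1,0,0,0,85],[-1,-0.1,-1,0,0,0,85],[-1,-0.1,-1,0,0,0,85],[-1,-0.1,0,0,0,0,85],[-1,-0.1,0,0,0,0,85],[-1,-0.1,0,0,0,0,85],[-1,-0.1,0,0,0,0,85]]]' 30
python3 -m crank '[[[-1,-0.15,0,0,0,0,85],[-1,-0.15,0,0,0,0,85],[-1,-0.15,0,0,0,0,85],[-1,-0.15,0,0,0,0,85],[-1,-0.15,0,0,0,0,85],[-1,-0.15,0,0,0,0,85],[-1,-0.15,0,0,0,0,85],[-1,-0.15,0,0,0,0,85]]]' 30
python3 -m crank '[[[0,0,0,0,0,1,85],[0,0,0,0,0,1,85],[0,0,0,0,0,1,85],[0,0,0,0,0,1,85],[0,0,0,0,0,1,85],[0,0,0,0,0,1,85],[0,0,0,0,0,1,85],[0,0,0,0,0,1,85]]]' 30
cat >> h.py <<'E'
def todo(tgt,yaw):
    from rig import sense
    from scipy.spatial.transform import Rotation as Ro
    s=sense();q=np.array(s["ee_rot"]);R=Ro.from_quat(q[[1,2,3,0]]);M=R.as_matrix()
    y=np.arctan2(M[1,1],M[0,1]);print("t",s["time_s"],"pos",s["eef_pos"].round(1),"yaw",np.degrees(y).round(2),"zaxis",M[:,2].round(3))
    print("turn z units",((np.degrees(y)-yaw)/8).round(3),"shift units (current axes)",(M.T@(np.array(tgt)-s["eef_pos"])/25).round(3))
    print("F",np.round(s["force"],1),"grip",s["grip_width"],s["grip_force"],"j",s["joints"].round(2))
E
python3 -c "
from h import *
todo((519,352,252),5.36)"
```

```text
time_s: 0.9
eef_pos: [325.6, 434.9, 331.0]
ee_rot: [-0.0, 0.132, 0.991, -0.0]
force: [-0.3, 0.5, 0.2]
grip_width: 0.998
grip_force: 0.0
time_s: 1.7
eef_pos: [510.9, 353.7, 330.8]
ee_rot: [-0.0, 0.132, 0.991, -0.0]
force: [-0.3, 0.2, -0.0]
grip_width: 0.994
grip_force: 0.0
time_s: 2.5
eef_pos: [510.0, 354.3, 330.8]
ee_rot: [-0.0, 0.639, 0.769, -0.0]
force: [-0.4, -0.8, -0.2]
grip_width: 0.996
grip_force: 0.0
t 2.5 pos [510.  354.3 330.8] yaw 10.56 zaxis [-0.001 -0.    -1.   ]
turn z units 0.65 shift units (current axes) [-0.154  0.342  3.151]
F [-0.4 -0.8 -0.2] grip 0.9959454611774161 0.0 j [ 0.42  0.5   0.97 -0.    1.67  0.23]
```

```bash
python3 -m crank '[[[0,0,0,0,0,0.65,85],[-0.12,0.36,0,0,0,0,85],[0,0,0,0,0,0,85],[0,0,0.6,0,0,0,85],[0,0,0.6,0,0,0,85],[0,0,0.4,0,0,0,85],[0,0,0,0,0,0,85],[0,0,0,0,0,0,85]]]' 30
python3 - <<'E'
from h import *
from rig import capture
todo((519,352,252),5.36)
a=capture("top");b=capture("side")
z=lambda i,x,y,w,h,k:cv2.resize(i[y:y+h,x:x+w],None,fx=k,fy=k,interpolation=cv2.INTER_CUBIC)
cv2.imwrite("pics/a1.png",np.hstack([z(a,130,180,100,100,4),z(b,200,100,100,100,4)]))
E
```

```text
time_s: 3.3
eef_pos: [519.4, 352.2, 291.8]
ee_rot: [0.0, 0.671, 0.742, 0.0]
force: [-0.4, 0.7, 1.2]
grip_width: 0.998
grip_force: 0.0
t 3.3 pos [519.4 352.2 291.8] yaw 5.72 zaxis [ 0.  0. -1.]
turn z units 0.045 shift units (current axes) [-0.006 -0.019  1.59 ]
F [-0.4  0.7  1.2] grip 0.9981925195884428 0.0 j [ 0.41  0.52  1.04 -0.    1.58  0.31]
```

View pics/a1.png

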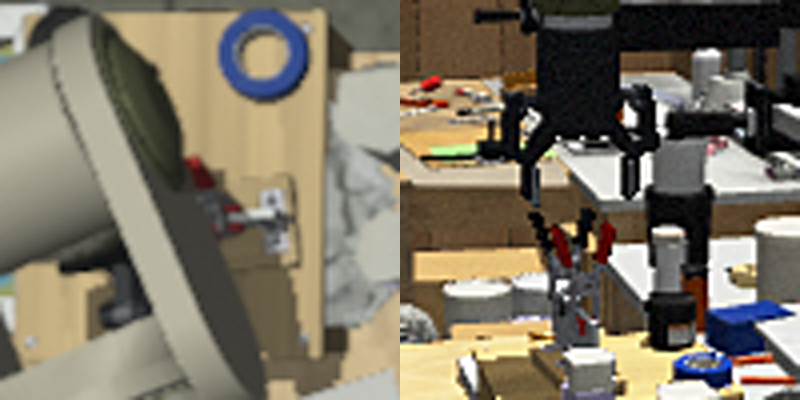

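In the side crop the open fingers (tips at zoom 530 and 630) straddle the red handles (557 to 609) and are centred on them. I'll descend and close lightly to contact.

```bash
python3 -m crank '[[[0,0,0.5,0,0,0.04,85],[0,0,0.5,0,0,0,85],[0,0,0.5,0,0,0,85],[0,0,0.1,0,0,0,85],[0,0,0,0,0,0,62],[0,0,0,0,0,0,62],[0,0,0,0,0,0,62],[0,0,0,0,0,0,62]]]' 30
python3 -c "
from h import *
todo((519,352,252),5.36)"
```

```text
time_s: 4.2
eef_pos: [519.5, 352.2, 251.8]
ee_rot: [0.0, 0.673, 0.739, 0.001]
force: [1.2, -0.8, 0.4]
grip_width: 0.729
grip_force: 0.5
t 4.2 pos [519.5 352.2 251.8] yaw 5.36 zaxis [ 0.001  0.    -1.   ]
turn z units 0.0 shift units (current axes) [-0.007 -0.022 -0.009]
F [ 1.2 -0.8  0.4] grip 0.7293369229462011 0.4824739694595337 j [ 0.41  0.53  1.12 -0.    1.49  0.32]
```

```bash
python3 -m crank '[[[0,0,0,0,0,0,58],[0,0,-0.05,0,0,0,54],[0,0,-0.05,0,0,0,50],[0,0,-0.05,0,0,0,46],[0,0,-0.05,0,0,0,42],[0,0,-0.05,0,0,0,38],[0,0,-0.05,0,0,0,34],[0,0,-0.05,0,0,0,30]]]' 40
python3 -m crank '[[[0,0,-0.05,0,0,0,26],[0,0,-0.05,0,0,0,22],[0,0,0,0,0,0,19],[0,0,0,0,0,0,16],[0,0,0,0,0,0,16],[0,0,0,0,0,0,16],[0,0,0,0,0,0,16],[0,0,0,0,0,0,16]]]' 40
python3 - <<'E'
from h import *
from rig import capture
todo((519,352,252),5.36)
b=capture("side")
z=lambda i,x,y,w,h,k:cv2.resize(i[y:y+h,x:x+w],None,fx=k,fy=k,interpolation=cv2.INTER_CUBIC)
cv2.imwrite("pics/b1.png",z(b,200,120,100,80,6))
E
```

```text
time_s: 5.0
eef_pos: [519.3, 352.2, 260.2]
ee_rot: [-0.0, 0.673, 0.739, 0.0]
force: [0.2, -0.2, -1.3]
grip_width: 0.353
grip_force: 10.1
time_s: 5.8
eef_pos: [519.3, 352.2, 262.5]
ee_rot: [-0.0, 0.673, 0.739, -0.0]
force: [0.3, 0.2, -1.5]
grip_width: 0.246
grip_force: 40.6
t 5.8 pos [519.3 352.2 262.5] yaw 5.37 zaxis [-0. -0. -1.]
turn z units 0.001 shift units (current axes) [-0.006 -0.011  0.42 ]
F [ 0.3  0.2 -1.5] grip 0.24569008892621702 40.563527257181704 j [0.41 0.53 1.1  0.   1.51 0.32]
```

View pics/b1.png

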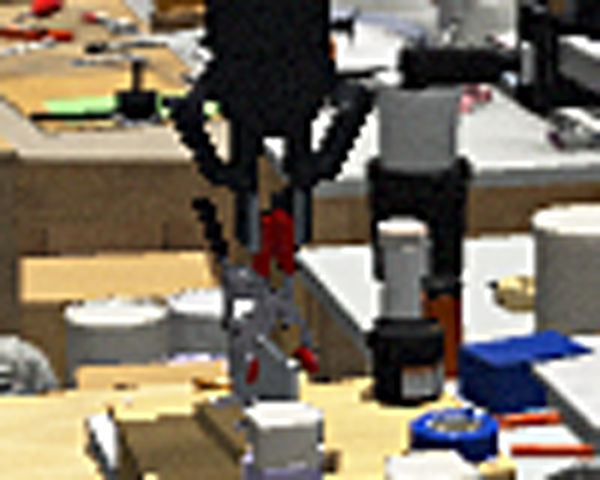

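The clip is squeezed fully open (21 mm, 40 N), with the red pads at about zoom (252,372) and (310,358) on either side of the bar. Lifting it straight up.

```bash
python3 -m crank '[[[0,0,-0.2,0,0,0,16],[0,0,-0.4,0,0,0,16],[0,0,-0.6,0,0,0,16],[0,0,-0.7,0,0,0,16],[0,0,-0.8,0,0,0,16],[0,0,-0.8,0,0,0,16],[0,0,-0.5,0,0,0,16],[0,0,0,0,0,0,16]]]' 40
python3 - <<'E'
from h import *
from rig import capture
todo((501,-291.5,350),4.91)
b=capture("side");cv2.imwrite("pics/c1.png",cv2.resize(b[60:180,180:300],None,fx=5,fy=5,interpolation=cv2.INTER_CUBIC))
for n,a,c in[("cuprim L",("top",355,218),("side",283,255)),("spray head",("top",500,238),("side",325,255)),("spray2",("top",505,225),("side",335,255)),("graybottle",("top",387,188),("side",323,226))]:
    p,e=tri(a,c);print(n,p.round(),e.round())
E
```

```text
time_s: 6.65
eef_pos: [519.6, 352.3, 365.2]
ee_rot: [0.001, 0.673, 0.739, 0.002]
force: [-0.1, 0.2, -0.8]
grip_width: 0.248
grip_force: 40.6
t 6.65 pos [519.6 352.3 365.2] yaw 5.37 zaxis [ 0.004  0.002 -1.   ]
turn z units 0.057 shift units (current axes) [-25.57  -3.15   0.56]
F [-0.1  0.2 -0.8] grip 0.2478959470689999 40.60330120904837 j [ 0.41  0.52  0.86 -0.    1.76  0.32]
cuprim L [552. -92.  92.] 32.0
spray head [ 508. -414.  264.] 21.0
spray2 [ 533. -424.  267.] 8.0
graybottle [ 628. -162.  206.] 6.0
```

View pics/c1.png

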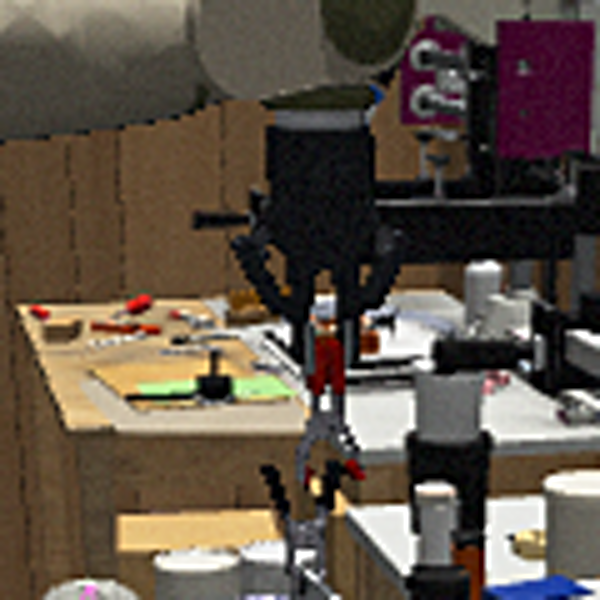

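The clip hangs free and open from the fingers, its pads at zoom (310,478) and (355,468), and the black clip is still on the rail. Checking the transit path for tall objects.

```bash
python3 - <<'E'
from h import *
for u,v in((228,208),(230,243)):
  for z in(100,150,200,250,300):
    p=onz("top",u,v,z);print(p.round(),proj("side",p).round())
for y in(200,100,0,-100,-200):print(y,[proj("side",(512,y,z)).round().tolist() for z in(285,)],proj("top",(512,y,285)).round())
E
```

```text
[599. 257. 100.] [272. 208.]
[592. 249. 150.] [271. 196.]
[585. 241. 200.] [270. 184.]
[579. 234. 250.] [268. 172.]
[572. 226. 300.] [267. 159.]
[501. 250. 100.] [247. 211.]
[499. 243. 150.] [246. 199.]
[496. 236. 200.] [246. 187.]
[494. 228. 250.] [245. 174.]
[491. 221. 300.] [245. 161.]
200 [[252.0, 166.0]] [240. 234.]
100 [[259.0, 174.0]] [283. 234.]
0 [[267.0, 184.0]] [326. 233.]
-100 [[277.0, 195.0]] [369. 233.]
-200 [[288.0, 208.0]] [412. 232.]
```

```bash
python3 -m crank '[[[-0.3,-0.1,0,0,0,0,16],[-0.6,-0.1,0,0,0,0,16],[-0.9,-0.12,0,0,0,0,16],[-1,-0.12,0,0,0,0,16],[-1,-0.12,0,0,0,0,16],[-1,-0.12,0,0,0,0,16],[-1,-0.12,0,0,0,0,16],[-1,-0.12,0,0,0,0,16]]]' 40
python3 -m crank '[[[-1,-0.12,0,0,0,0,16],[-1,-0.12,0,0,0,0,16],[-1,-0.12,0,0,0,0,16],[-1,-0.12,0,0,0,0,16],[-1,-0.12,0,0,0,0,16],[-1,-0.12,0,0,0,0,16],[-1,-0.12,0,0,0,0,16],[-1,-0.12,0,0,0,0,16]]]' 40
python3 -m crank '[[[-1,-0.12,0,0,0,0,16],[-1,-0.12,0,0,0,0,16],[-1,-0.12,0,0,0,0,16],[-1,-0.12,0,0,0,0,16],[-1,-0.12,0,0,0,0,16],[-0.8,-0.12,0,0,0,0,16],[-0.5,-0.12,0,0,0,0,16],[-0.2,-0.1,0,0,0,0,16]]]' 40
python3 -c "
from h import *
todo((501,-291.5,350),4.91)"
```

```text
time_s: 7.5
eef_pos: [511.6, 179.3, 361.8]
ee_rot: [-0.0, 0.673, 0.739, -0.001]
force: [0.2, -0.3, -0.8]
grip_width: 0.246
grip_force: 40.6
time_s: 8.3
eef_pos: [506.3, -21.8, 361.8]
ee_rot: [-0.001, 0.673, 0.739, -0.0]
force: [0.4, -0.1, -1.3]
grip_width: 0.254
grip_force: 40.6
time_s: 9.1
eef_pos: [498.3, -185.4, 361.9]
ee_rot: [-0.001, 0.674, 0.739, -0.0]
force: [-1.3, 0.7, -1.1]
grip_width: 0.247
grip_force: 40.6
t 9.1 pos [ 498.3 -185.4  361.9] yaw 5.3 zaxis [-0.001  0.001 -1.   ]
turn z units 0.049 shift units (current axes) [-4.236 -0.285  0.475]
F [-1.3  0.7 -1.1] grip 0.24706297738486424 40.59779240487842 j [-0.58  0.28  1.21 -0.    1.65 -0.67]
```

```bash
python3 -m crank '[[[-0.5,-0.04,0,0,0,0.05,16],[-0.8,-0.04,0,0,0,0,16],[-0.8,-0.04,0,0,0,0,16],[-0.8,-0.04,0,0,0,0,16],[-0.7,-0.04,0,0,0,0,16],[-0.4,-0.04,0,0,0,0,16],[-0.24,-0.04,0,0,0,0,16],[0,0,0,0,0,0,16]]]' 40
python3 - <<'E'
from h import *
from rig import capture
todo((501,-291.5,350),4.91)
b=capture("side");a=capture("top");cv2.imwrite("pics/d_side.png",b);cv2.imwrite("pics/d_top.png",a)
z=lambda i,x,y,w,h,k:cv2.resize(i[y:y+h,x:x+w],None,fx=k,fy=k,interpolation=cv2.INTER_CUBIC)
cv2.imwrite("pics/d1.png",z(b,240,140,130,100*13//11,6)[:600,:800])
E
```

```text
time_s: 9.9
eef_pos: [501.1, -291.2, 362.4]
ee_rot: [-0.0, 0.676, 0.737, 0.0]
force: [-0.6, -0.1, -1.4]
grip_width: 0.246
grip_force: 40.6
t 9.9 pos [ 501.1 -291.2  362.4] yaw 4.94 zaxis [-0.  0. -1.]
turn z units 0.004 shift units (current axes) [-0.013 -0.006  0.495]
F [-0.6 -0.1 -1.4] grip 0.24578774190264394 40.59028002637206 j [-0.73  0.39  1.05  0.    1.7  -0.81]
```

View pics/d1.png

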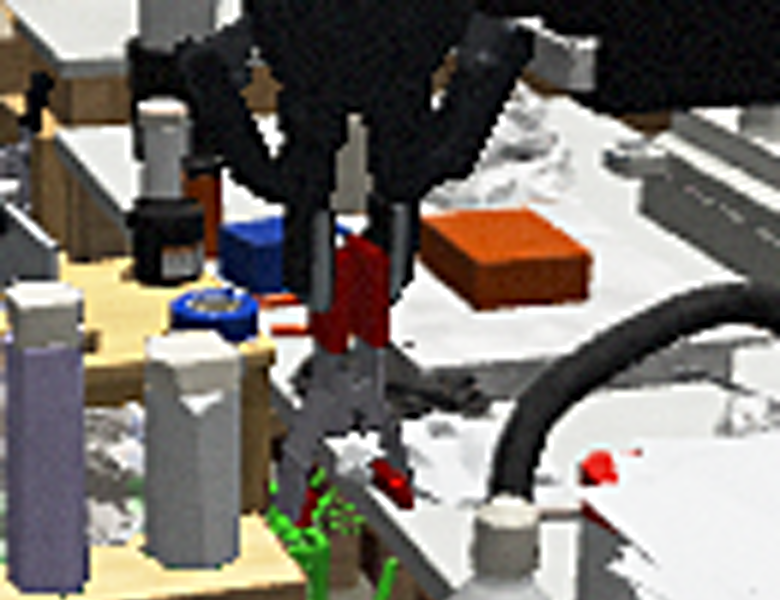

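The side zoom shows the clip hanging level and open, with pads at about zoom (310,500) and (393,483) and the sleeves between the fingers. I'll check the pin height against it.

```bash
python3 - <<'E'
from h import *
b=cv2.imread("pics/d_side.png").astype(float);a=np.radians(4.9);T=np.array([501.1,-291.2])
x,y,w,h=280,170,45,65
c=b[y:y+h,x:x+w];m=((c[...,2]-c[...,:2].max(2))>45).astype(np.uint8)
n,l,st,ce=cv2.connectedComponentsWithStats(m,connectivity=8)
for q in range(1,n):
    if st[q,4]>6:print((st[q]+[x,y,0,0,0]).tolist(),(ce[q]+[x,y]).round(1))
def P(lx,ly,z):return proj("side",(T[0]+np.cos(a)*lx-np.sin(a)*ly,T[1]+np.sin(a)*lx+np.cos(a)*ly,z)).round(1)
for zp in(315,325,335):
    print(zp,"handle tops",P(-6.5,-12,zp+62.5),P(6.5,-12,zp+62.5),P(6.5,12,zp+62.5),"pad b bottom",P(20,-12,zp-44),P(20,12,zp-44),"a bottom",P(-20,-12,zp-44),"pad top b",P(15,-12,zp-31),"pin",P(0,-12,zp))
E
```

```text
[310, 175, 15, 17, 137] [319.7 181. ]
[285, 179, 20, 20, 187] [298.3 189.5]
[282, 189, 8, 3, 17] [285.5 189.6]
[302, 217, 7, 8, 28] [305.5 220.2]
[289, 221, 4, 7, 15] [290.8 224.4]
315 handle tops [297.2 185.6] [302.8 185. ] [298.2 181.7] pad b bottom [306.4 229. ] [302.  224.9] a bottom [290.2 231.6] pad top b [304.7 224.1] pin [299.  212.2]
325 handle tops [297.4 181.1] [302.9 180.5] [298.3 177.4] pad b bottom [306.6 225. ] [302.1 221. ] a bottom [290.3 227.5] pad top b [304.8 220. ] pin [299.2 208. ]
335 handle tops [297.5 176.6] [303.1 176. ] [298.5 173. ] pad b bottom [306.8 220.9] [302.3 217. ] a bottom [290.4 223.4] pad top b [305.  215.9] pin [299.3 203.8]
```

The pin is about 37.9 mm below the TCP, and the lateral alignment agrees. I'll descend to just above the card and look.

```bash
python3 -m crank '[[[0,0,0.3,0,0,0,16],[0,0,0.7,0,0,0,16],[0,0,0.9,0,0,0,16],[0,0,0.9,0,0,0,16],[0,0,0.9,0,0,0,16],[0,0,0.6,0,0,0,16],[0,0,0.3,0,0,0,16],[0,0,0,0,0,0,16]]]' 40
python3 - <<'E'
from h import *
from rig import capture
todo((500.8,-291.5,221.4),4.91)
b=capture("side");cv2.imwrite("pics/e_side.png",b)
cv2.imwrite("pics/e1.png",cv2.resize(b[205:305,250:350],None,fx=6,fy=6,interpolation=cv2.INTER_CUBIC))
E
```

```text
time_s: 10.8
eef_pos: [501.0, -290.3, 246.8]
ee_rot: [-0.001, 0.676, 0.737, -0.0]
force: [0.6, 0.5, 0.2]
grip_width: 0.248
grip_force: 40.6
t 10.8 pos [ 501.  -290.3  246.8] yaw 4.99 zaxis [-0.001  0.001 -1.   ]
turn z units 0.01 shift units (current axes) [-0.05  -0.011  1.014]
F [0.6 0.5 0.2] grip 0.24760839442263463 40.592873755667824 j [-0.73  0.42  1.3   0.    1.42 -0.81]
```

View pics/e1.png

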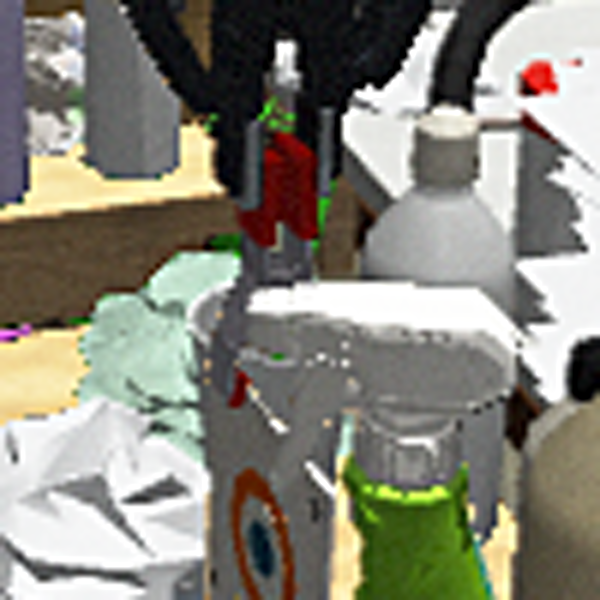

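The left pad (zoom (238,390)) is left of the card edge, which passes near zoom (276,412) as predicted. The right pad is hidden behind the spray head. Final slow descent now.

```bash
python3 -m crank '[[[-0.04,-0.01,0.1,0,0,0,16],[0,0,0.2,0,0,0,16],[0,0,0.2,0,0,0,16],[0,0,0.2,0,0,0,16],[0,0,0.2,0,0,0,16],[0,0,0.1,0,0,0,16],[0,0,0,0,0,0,16],[0,0,0,0,0,0,16]]]' 40
python3 - <<'E'
from h import *
from rig import capture
todo((500.8,-291.5,221.4),4.91)
b=capture("side");cv2.imwrite("pics/f_side.png",b)
a=capture("top");z=lambda i,x,y,w,h,k:cv2.resize(i[y:y+h,x:x+w],None,fx=k,fy=k,interpolation=cv2.INTER_CUBIC)
cv2.imwrite("pics/f1.png",np.hstack([z(b,260,225,80,100,5),z(a,385,190,80,100,5)]))
c=b[225:300,275:320].astype(float);m=((c[...,2]-c[...,:2].max(2))>40).astype(np.uint8)
n,l,st,ce=cv2.connectedComponentsWithStats(m,connectivity=8)
for q in range(1,n):
    if st[q,4]>5:print((st[q]+[275,225,0,0,0]).tolist())
print(proj("side",(500.8-20,-293.5-12,183.5-44)),proj("side",(500.8-20,-293.5+12,183.5-31)))
E
```

```text
time_s: 11.65
eef_pos: [501.1, -291.9, 222.7]
ee_rot: [0.0, 0.676, 0.737, 0.0]
force: [-0.5, -0.8, -1.1]
grip_width: 0.247
grip_force: 40.6
t 11.65 pos [ 501.1 -291.9  222.7] yaw 4.97 zaxis [ 0. -0. -1.]
turn z units 0.007 shift units (current axes) [ 0.015 -0.01   0.051]
F [-0.5 -0.8 -1.1] grip 0.24737033770932837 40.592022554192226 j [-0.73  0.44  1.34  0.    1.36 -0.82]
[290, 236, 13, 18, 135]
[304, 274, 3, 5, 10]
[288, 275, 4, 7, 14]
[289, 283, 10, 17, 52]
[288.35498063 282.30229201] [285.38497104 272.3617194 ]
```

View pics/f1.png

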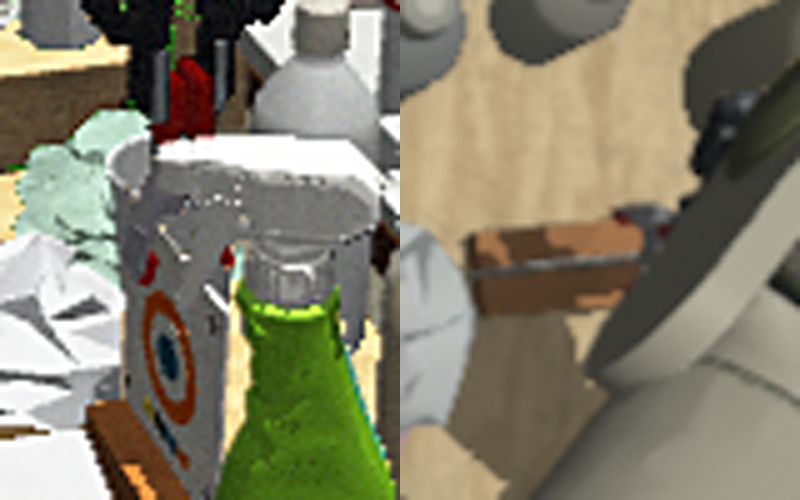

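Pad A is in front of the card at (288–291, 275–281). Pad B shows behind its top edge at (304–306, 274–278). There is no contact force and the block hasn't moved. I'll lower another 2 mm and hand in.

```bash
python3 -m crank '[[[0,0,0.04,0,0,0,16],[0,0,0.04,0,0,0,16],[0,0,0,0,0,0,16],[0,0,0,0,0,0,16],[0,0,0,0,0,0,16],[0,0,0,0,0,0,16],[0,0,0,0,0,0,16],[0,0,0,0,0,0,16]]]' 40
python3 -c "
from h import *
todo((500.8,-291.5,221.4),4.91)
from rig import finish_job
print(finish_job())"
```

```text
time_s: 12.55
eef_pos: [501.0, -291.8, 220.6]
ee_rot: [0.0, 0.676, 0.737, -0.0]
force: [0.5, 0.8, -0.6]
grip_width: 0.249
grip_force: 40.6
t 12.55 pos [ 501.  -291.8  220.6] yaw 4.97 zaxis [ 0. -0. -1.]
turn z units 0.007 shift units (current axes) [ 0.014 -0.007 -0.034]
F [ 0.5  0.8 -0.6] grip 0.2488479295997569 40.591620667255484 j [-0.73  0.44  1.34 -0.    1.36 -0.82]
the job is handed in; nothing more can be done
None
```

I handed the job in at 12.55 s with the red clip held squeezed wide open over the middle of the card's top edge, one pad on each side; the wrist force showed no sign of contact, and no verdict came back.

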